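Pack chip boxes tight into the tray's corner

TASK

Load the aluminium tray from its reference corner, the one between the back wall and the stop at its right-hand end: first slide the chip box that already lies askew on the tray under the hold-down lip, square and flush against the back wall and the stop. Only then fetch the other chip box from the bench beyond the tray, set it down on the tray, and slide it under the lip so that it sits flush against the back wall and tight against the first box. Leave both boxes flat and free of gaps, and do not disturb the other things on the bench.

Things in the scene. Friction and masses are not known exactly. Their poses are not given: they have to be found in the camera images.
- tray: Aluminium magazine tray fixed to the bench. Origin: centre of its underside, z up. Floor plate 130 (x) x 200 (y) x 5 mm. Back wall along its far (+x) edge: inner face at x = +55 mm, 10 mm thick, with a lip on top. Stop across its right (-y) end: inner face at y = -90 mm, 10 mm thick, top at z = 20 mm. Near side and left end are open, without rims. Turned up to 0.3 rad.
- tray_lip (a point): Middle of the front edge of the hold-down lip, on its underside; axes as the tray's. The lip runs the whole length of the back wall and overhangs the floor by 17 mm toward the robot; its underside is 22 mm above the tray's floor, its top 28 mm above it (33 mm above the bench).
- tray_corner (a point): Reference corner: the point on the tray's floor (5 mm above the bench) where the inner faces of back wall and right stop meet; axes as the tray's. A box home in the corner has its centre 25 mm in -x and 25 mm in +y from here; the next one against it, 25 mm in -x and 75 mm in +y.
- box_a: Closed square chip box, black base and clear top, 50 x 50 x 18 mm, 50 g. Origin: centre of its underside; z up. It starts on the tray's floor, askew by up to 0.45 rad, 4 to 8 cm (centre) from the stop's inner face and from the back wall, clear of the lip. Slides when pushed.
- box_b: The other chip box, of the same look and size (50 x 50 x 18 mm, 50 g), starting on the bench beyond the tray, turned up to 0.75 rad from square to the room. Origin: centre of its underside; z up. Can be gripped across any two opposite sides.
- sample_box: Bystander: clear plastic hinged box, 46 x 50 x 20 mm. Origin: centre of its underside.
- tape_roll: Bystander: roll of tan film tape lying flat, 62 mm across, 20 mm high. Origin: centre of its underside.
- vial_white: Bystander: upright glass vial with a white cap, 23 mm across, 52 mm high. Origin: centre of its underside.
- vial_black: Bystander: upright glass vial with a black cap, 23 mm across, 52 mm high. Origin: centre of its underside.
Not all that is in view belongs to the job. What is shaped like the box_b but orange is not meant. There is more than one size of the tray; the job needs the larger.

How it is judged:
On the way, in this order (a step that is already met when the one before it is completed fails the run):
1. the box that lay on the tray is home in the corner (gaps to back wall and stop under 3.5 mm, square within 0.06 rad, flat) while the other is still clear of it (over 75 mm between centres) (x of box_a in the frame of tray_corner between -0.0285 and -0.02 m and y of box_a in the frame of tray_corner between 0.0165 and 0.0285 m and z of box_a in the frame of tray_corner between -0.003 and 0.003 m and angle between box_a's own z axis and vertical below 0.08 rad and (angle between the x axis of box_a and the x axis of tray_corner, either way round below 0.06 rad or angle between the x axis of box_a and the y axis of tray_corner, either way round below 0.06 rad) and horizontal distance between box_b and box_a above 0.075 m), for 0.2 s.
2. the other box is packed under the lip, against the back wall and the first box (x of box_b in the frame of tray_corner between -0.0285 and -0.02 m and y of box_b in the frame of tray_corner between 0.068 and 0.08 m and z of box_b in the frame of tray_corner between -0.003 and 0.003 m and angle between box_b's own z axis and vertical below 0.08 rad and (angle between the x axis of box_b and the x axis of tray_corner, either way round below 0.06 rad or angle between the x axis of box_b and the y axis of tray_corner, either way round below 0.06 rad)), for 0.2 s.
At the end, for the whole second after the job is handed in: First box in the corner: gaps to back wall and stop at most 3.5 mm. Other box beside it: gap to the back wall at most 3.5 mm, its centre at most 80 mm from the stop. Both flat on the tray floor (3 mm, 0.08 rad), square to the tray within 0.06 rad (any quarter turn) and at rest (all of step 2 and x of box_a in the frame of tray_corner between -0.0285 and -0.02 m and y of box_a in the frame of tray_corner between 0.0165 and 0.0285 m and z of box_a in the frame of tray_corner between -0.003 and 0.003 m and angle between box_a's own z axis and vertical below 0.08 rad and (angle between the x axis of box_a and the x axis of tray_corner, either way round below 0.06 rad or angle between the x axis of box_a and the y axis of tray_corner, either way round below 0.06 rad) and linear speed of each of box_a, box_b below 0.01 m/s); the robot touches nothing.
It fails at once if a bystander is moved by more than 20 mm (distance of any of sample_box, tape_roll, vial_white, vial_black from where it was at the start of the episode above 0.02 m).
It also fails if it takes over 67 s, if anything falls off the work surface, if the arm or the gripper's body presses on something with over 40 N, if the wrist force passes 120 N, or if a joint passes its speed limit or range.

ROBOT

A 6-joint arm with a two-finger parallel gripper is mounted at the origin on a cart in front of the work surface, level with it; the furniture and walls round the work are solid. World frame = base frame: x ahead of the robot, y to its left, z up, the work surface at z = 0. Lengths are in m, angles in rad, forces in N, time in s.
With the tool pointing down it reaches from about 0.35 to 0.975 m from the base axis. Payload 4.9 kg.
Tool frame: the origin (TCP) lies on the front face of the gripper's body, between the roots of the fingers; the fingertips stand ctrl.tip_extent ahead of it and the grasp point (between the pads) lies 54 mm ahead of it (ctrl.tip_extent is the distance from the TCP to the fingertips, in m); z points along the fingers, y is the line along which they close (so a half turn about z gives the same grasp; the last joint's range is limited). The gripper opens to 85 mm and grips with 20 to 120 N. Pads are 22 mm wide; open, the fingers measure 114 mm over their backs; the gripper's body (76 mm by 85 mm) begins 54 mm behind the grasp point. The pads swing forward as they close: fully open they stand 13 mm farther back than shut.
Start: joints at [1.226, 0.053, 1.613, -0, 1.476, -0.119], TCP at [0.14, 0.609, 0.304] pointing down, gripper open.
Joint ranges: [-3.01, 3.01], [-1.01, 2.22], [0.06, 2.58], [-1.02, 4.17], [0.09, 2.62], [-3.14, 3.14]. Speed limits (rad/s): [2.57, 2.57, 3.14, 3.14, 3.14, 3.14].

INTERFACE

Orientations are given as a rotation vector (axis times angle).
In Python, from station import ctrl gives the robot as it stands.
- The arm moves only by the tool apply_moves, never from a script. Its argument "rows" is one flat list of numbers, 6 for each row, row after row: the shift along the tool's x, y, z normalised to -1 to 1, where 1 is 0.6 m, then the turn, a rotation vector about the tool's x, y, z normalised to -1 to 1, where 1 is 90 degrees. A call has 1 to 20 rows; each row is the pose to reach, as a shift and turn from the pose commanded when the call began, along the tool's axes at that moment; what a row does not reach only later rows make up. A row lasts 1/10 s, in which the tool goes at most 50 mm and 8.59 degrees, less where a joint would pass 70% of its speed; a pose out of reach is approached as far as the arm can. A call with a number of a shift or a turn outside -1 to 1 is refused whole. A call with a gripper value outside its range is refused whole. "grip" is the opening, from 0 (shut) to 1 (fully open), set as the call begins (left out, the last holds). The fingers move at their own pace and stop on an object; "grip_force" is the grip in N (left out, the last holds). Time passes only in rows, so rows that repeat a pose let the fingers close. It gives the time, the measured TCP pose, the force, the opening and the grip force at its end, in the units of the state.
- ctrl.get_obs(): the state, without advancing time (a new reading comes with each control period).
- ctrl.get_image(name): name is "scene" or "top" or "wrist"; returns (picture, depth): 384x512x3 uint8, blue, green, red; 384x512 float32, m along the optical axis (not along the pixel's ray), 0 where there is no reading.
- ctrl.camera_model(name): a dict with "mtx" (3x3 intrinsics, pixels), "k1" (the pictures are not rectified: a ray, as slopes to the right and down, at radius r is drawn at 1 + k1 r^2 times it, then the intrinsics apply), "R" (3x3) and "t" (3): a world point X has camera coordinates R X + t; the wrist camera has in their place "tool_from_camera" (4x4, takes a point from camera to tool coordinates, whose origin is the TCP and whose axes are the flange's). Camera axes: x right, y down, z forward; pixel columns grow to the right and rows downward; lengths in m; the calibration is good to about 2 mm. A picture is of the moment at which its call begins: read the wrist's pose just before it. camera_model takes no time and is no camera call.
- ctrl.finish_job(): hands the job in; it is judged then, once.
The state is a dict: "t": time; "q": joint angles; "dq": joint speeds; "effort": joint torques, N m; "tool_pos": TCP position; "tool_rot": TCP orientation; "contact_force": force on the tool from outside, world axes, zero at the start; "wrist_torque": the same for the moment, N m; "opening": finger opening in m; "grip_force": force on a finger pad.
Only numpy, scipy, OpenCV 4.12 (cv2) and the standard library are available. Lean on these libraries where they do the work, as an engineer would, in place of code of your own. Each camera call takes 0.05 s, during which the arm holds its last target. There are 200 camera calls.

## Working session

There is one attempt and no reset: what is moved stays moved. The work goes in short steps, Python scripts to look and compute and a tool call to move; the robot and the scene stay as the last step left them, time stands still between calls to the robot, and variables do not carry over. Pictures are saved under pics/ and viewed, at most 10 in all, crops included, and the job is handed in when it is done.

Besides the shell and the picture viewer there is one more tool, called as a command line: name --argument value ..., lists and objects as JSON in quotes. apply_moves: Moves the arm, as the interface text tells. Its arguments: {"type":"object","properties":{"rows":{"type":"array","items":{"type":"number"}},"grip":{"type":"number"},"grip_force":{"type":"number"}},"required":["rows"]}

```bash
ls; mkdir -p pics; python3 - <<'E'
from station import ctrl
import cv2,numpy as np
o=ctrl.get_obs();print(o['t'],o['tool_pos'],o['tool_rot'],ctrl.tip_extent,o['opening'])
ims=[]
for n in ['top','scene']:
    im,d=ctrl.get_image(n);cv2.imwrite(f'pics/{n}0.png',im);np.save(f'pics/{n}0.npy',d)
    m=ctrl.camera_model(n);print(n,np.round(m['mtx'],1).tolist(),m['k1'],np.round(m['R'],3).tolist(),m['t'])
m=ctrl.camera_model('wrist');print(m)
E
```

```text
pics
0.0 [0.13974669 0.60867856 0.30264671] [-0.3538233  -3.1211021   0.00320772] 0.0726 0.08550148531159384
top [[360.4, 0.0, 250.7], [0.0, 360.4, 190.2], [0.0, 0.0, 1.0]] -0.01480711315147948 [[0.085, -0.996, -0.006], [-0.969, -0.081, -0.233], [0.231, 0.025, -0.973]] [0.27549185 0.62621902 0.77068202]
scene [[437.6, 0.0, 252.5], [0.0, 437.6, 188.4], [0.0, 0.0, 1.0]] -0.04871861355946781 [[-0.707, -0.707, -0.004], [-0.498, 0.502, -0.707], [0.502, -0.498, -0.707]] [0.63653985 0.17516109 0.80702734]
{'mtx': array([[310.44410899,   0.        , 250.5277635 ],
       [  0.        , 310.44410899, 189.66533363],
       [  0.        ,   0.        ,   1.        ]]), 'k1': -0.044766625797177294, 'tool_from_camera': array([[ 5.90085412e-04, -9.63069023e-01, -2.69253985e-01,
         6.81623259e-02],
       [ 9.99999798e-01,  6.32153223e-04, -6.95324695e-05,
         1.02787913e-04],
       [ 2.37174342e-04, -2.69253890e-01,  9.63069201e-01,
        -7.00739728e-02],
       [ 0.00000000e+00,  0.00000000e+00,  0.00000000e+00,
         1.00000000e+00]])}
```

View pics/top0.png

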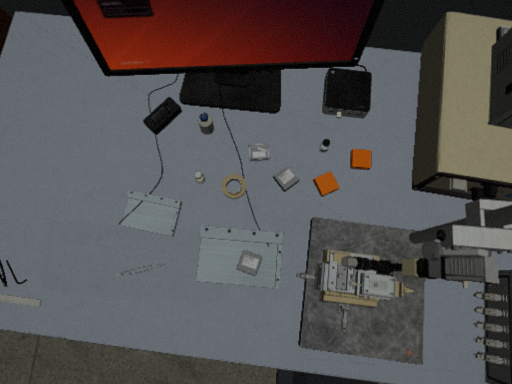

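View pics/scene0.png

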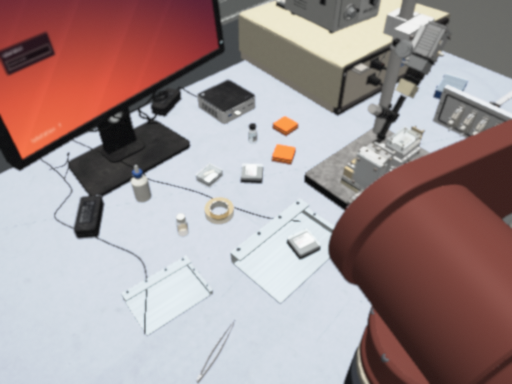

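Top view: the large tray spans about (197–283, 228–287), with box_a on it at (249,262). box_b is at (286,179), the tape at (233,187), the white vial at (199,177), the sample box at (259,152) and the black vial at (325,145). The orange boxes at (361,159) and (326,184) are decoys.

```bash
cat > h.py <<'E'
from station import ctrl
import cv2,numpy as np
from scipy.spatial.transform import Rotation as Ro
def cam(name):
    m=ctrl.camera_model(name)
    if name=='wrist':
        o=ctrl.get_obs();T=np.eye(4);T[:3,:3]=Ro.from_rotvec(o['tool_rot']).as_matrix();T[:3,3]=o['tool_pos']
        W=T@m['tool_from_camera'];C=W[:3,3];Rw=W[:3,:3]
    else: Rw=m['R'].T;C=-Rw@m['t']
    return m,Rw,C
def px2w(c,px,z):
    m,Rw,C=c
    p=cv2.undistortPoints(np.array(px,float).reshape(-1,1,2),m['mtx'],np.array([m['k1'],0,0,0.]))[:,0]
    d=np.c_[p,np.ones(len(p))]@Rw.T
    return C+d*((z-C[2])/d[:,2])[:,None]
def w2px(c,X):
    m,Rw,C=c
    P=(np.atleast_2d(X)-C)@Rw;P=P[:,:2]/P[:,2:]
    P=P*(1+m['k1']*(P**2).sum(1,keepdims=True))
    return P*m['mtx'][0,0]+m['mtx'][:2,2]
def totool(p,yaw=None):
    "shift in tool axes (units of rows) to bring TCP to world p"
    o=ctrl.get_obs();R=Ro.from_rotvec(o['tool_rot'])
    return R.inv().apply(np.array(p)-o['tool_pos'])/0.6
E
python3 - <<'E'
from h import *
c=cam('top');print(c[2])
for n,p,z in [('trayFL',(200,228),.033),('trayFR',(283,235),.033),('NR',(280,287),.005),('NL',(197,283),.005),('a',(249,262),.023),('b',(286,179),.018),('tape',(233,187),.02),('vw',(199,177),.05),('samp',(259,152),.02),('vb',(325,145),.05),('or',(326,184),.02)]:
    print(n,np.round(px2w(c,[p],z)[0],3))
im=cv2.imread('pics/top0.png')
cv2.imwrite('pics/crop.png',cv2.resize(im[130:295,185:345],None,fx=3.6,fy=3.6,interpolation=cv2.INTER_CUBIC))
o=ctrl.get_obs();print(np.round(Ro.from_rotvec(o['tool_rot']).as_matrix(),3))
E
```

```text
[0.4052811  0.30578722 0.89679329]
trayFL [0.507 0.442 0.033]
trayFR [0.507 0.242 0.033]
NR [0.386 0.239 0.005]
NL [0.378 0.438 0.005]
a [0.438 0.318 0.023]
b [0.651 0.242 0.018]
tape [0.618 0.374 0.02 ]
vw [0.629 0.456 0.05 ]
samp [0.716 0.316 0.02 ]
vb [0.738 0.153 0.05 ]
or [0.646 0.142 0.02 ]
[[-0.975  0.224 -0.001]
 [ 0.224  0.975 -0.002]
 [ 0.    -0.002 -1.   ]]
```

View pics/crop.png

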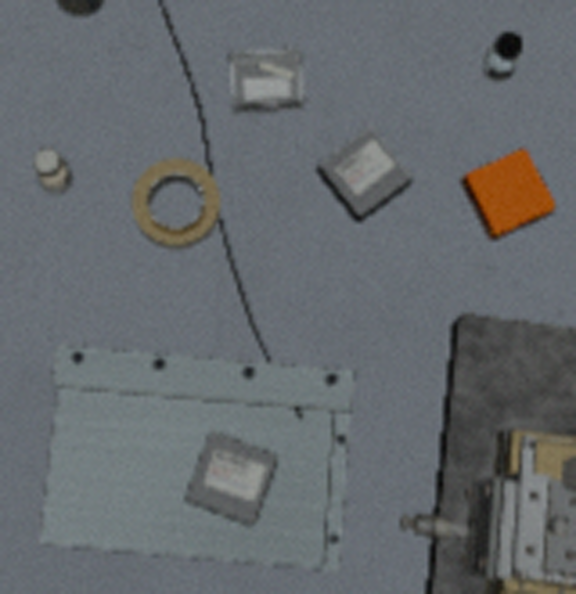

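apply_moves --rows '[-0.668, -0.375, 0, 0, 0, -0.144, -0.668, -0.375, 0, 0, 0, -0.144, -0.668, -0.375, 0, 0, 0, -0.144, -0.668, -0.375, 0, 0, 0, -0.144, -0.668, -0.375, 0, 0, 0, -0.144, -0.668, -0.375, 0, 0, 0, -0.144, -0.668, -0.375, 0, 0, 0, -0.144, -0.668, -0.375, 0, 0, 0, -0.144, -0.668, -0.375, 0, 0, 0, -0.144, -0.668, -0.375, 0, 0, 0, -0.144, -0.668, -0.375, 0, 0, 0, -0.144, -0.668, -0.375, 0, 0, 0, -0.144]'

```text
t: 1.3
tool_pos: [0.4795, 0.3006, 0.3034]
tool_rot: [0.001, -3.14, -0.0]
contact_force: [-0.1, -0.1, -0.2]
opening: 0.0854
grip_force: 0.0
```

```bash
python3 - <<'E'
from h import *
import pickle
o=ctrl.get_obs();print(o['t'],o['tool_pos'],o['tool_rot'],np.abs(o['dq']).max())
c=cam('wrist');im,d=ctrl.get_image('wrist');pickle.dump(c,open('pics/w1.pkl','wb'))
cv2.imwrite('pics/w1.png',im);np.save('pics/w1.npy',d)
cv2.imwrite('pics/w1b.png',cv2.resize(im,None,fx=1.5,fy=1.5,interpolation=cv2.INTER_CUBIC))
E
```

```text
1.3 [0.4794702  0.30060076 0.30340544] [ 1.13907562e-03 -3.14024193e+00 -2.40079585e-04] 0.02424513240589531
```

View pics/w1b.png

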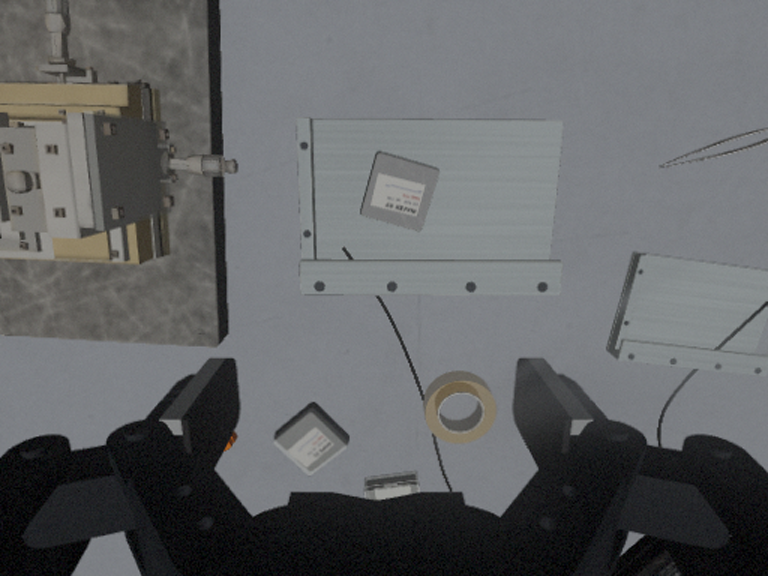

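The wrist view (1.5x scale) shows the stop's inner top edge at x≈314 and the lip's front edge at y≈260. box_a is centred at about (400,190), box_b at (312,438) and the tape at (460,405). Now I'll measure with depth heights plus rays.

```bash
cat >> h.py <<'E'
def cloud(c,d):
    m,Rw,C=c
    v,u=np.mgrid[0:d.shape[0],0:d.shape[1]]
    p=cv2.undistortPoints(np.stack([u.ravel(),v.ravel()],1).astype(float).reshape(-1,1,2),m['mtx'],np.array([m['k1'],0,0,0.]))[:,0]
    P=(np.c_[p,np.ones(len(p))]*d.ravel()[:,None])@Rw.T+C
    return P.reshape(d.shape+(3,))
def box(c,d,cen,zlo,zhi,ztop,r=.045):
    W=cloud(c,d);m=((W[...,2]>zlo)&(W[...,2]<zhi)&(d>0)&(np.hypot(W[...,0]-cen[0],W[...,1]-cen[1])<r)).astype(np.uint8)
    m=cv2.morphologyEx(m,cv2.MORPH_OPEN,np.ones((3,3),np.uint8))
    k=max(cv2.findContours(m,0,2)[0],key=cv2.contourArea)[:,0]
    P=px2w(c,k,ztop)[:,:2]
    (x,y),(w,h),a=cv2.minAreaRect((P*1000).astype(np.float32))
    a=(a+45)%90-45
    return np.round([x,y,w,h,a],1),W[m>0][:,2].mean().round(4)
E
python3 - <<'E'
from h import *
import pickle
c=pickle.load(open('pics/w1.pkl','rb'));d=np.load('pics/w1.npy')
W=cloud(c,d)
for u,v in [(280,90),(340,140),(245,185),(208,110),(270,120),(210,290),(180,200)]: print(u,v,np.round(W[v,u],4))
for n,cen,zl,zh,zt in [('a',(.438,.318),.014,.03,.023),('b',(.65,.242),.009,.025,.018)]: print(n,box(c,d,cen,zl,zh,zt))
print('lip',np.round(px2w(c,np.array([(320,260.5),(555,260.5)])/1.5,.030),4).tolist())
print('lipback',np.round(px2w(c,np.array([(302,295),(560,294)])/1.5,.033),4).tolist())
print('stop',np.round(px2w(c,np.array([(312,120),(314.5,258)])/1.5,.02),4).tolist())
print('near',np.round(px2w(c,np.array([(318,119),(562,121)])/1.5,.005),4).tolist())
print('left',np.round(px2w(c,np.array([(562,121),(553,258)])/1.5,.005),4).tolist())
# profile for stop and lip edges from depth
v=115;print('rowz',[(u,round(float(W[v,u,1]),4),round(float(W[v,u,2]),4)) for u in range(196,220,2)])
u=330;print('colz',[(v,round(float(W[v,u,0]),4),round(float(W[v,u,2]),4)) for v in range(164,202,2)])
print(ctrl.tip_extent)
E
```

```text
280 90 [0.3963 0.3341 0.0048]
340 140 [0.4527 0.4068 0.0048]
245 185 [0.5006 0.2945 0.0332]
208 110 [0.4184 0.2524 0.0114]
270 120 [0.4289 0.3221 0.024 ]
210 290 [0.6473 0.2476 0.0178]
180 200 [ 0.5293  0.2114 -0.0011]
a (array([437. , 317.8,  48.8,  48.9, -15.7]), np.float64(0.0225))
b (array([653.8, 242.7,  51. ,  52.2,  40.5]), np.float64(0.0169))
lip [[0.4882, 0.2586, 0.03], [0.4879, 0.4369, 0.03]]
lipback [[0.5145, 0.2443, 0.033], [0.5135, 0.4424, 0.033]]
stop [[0.3865, 0.2545, 0.02], [0.4884, 0.2531, 0.02]]
near [[0.3848, 0.2571, 0.005], [0.3852, 0.4416, 0.005]]
left [[0.3852, 0.4416, 0.005], [0.4913, 0.445, 0.005]]
rowz [(196, 0.2367, 0.0006), (198, 0.239, 0.0005), (200, 0.2445, 0.0201), (202, 0.2467, 0.02), (204, 0.249, 0.0204), (206, 0.2511, 0.0199), (208, 0.2526, 0.014), (210, 0.2539, 0.0066), (212, 0.256, 0.0048), (214, 0.2585, 0.0062), (216, 0.2606, 0.0045), (218, 0.263, 0.0053)]
colz [(164, 0.4818, 0.004), (166, 0.484, 0.0055), (168, 0.4864, 0.0055), (170, 0.4892, 0.0041), (172, 0.4913, 0.0057), (174, 0.4876, 0.0332), (176, 0.4902, 0.0321), (178, 0.4923, 0.0331), (180, 0.4944, 0.0341), (182, 0.4971, 0.0326), (184, 0.4991, 0.034), (186, 0.502, 0.0317), (188, 0.5042, 0.0325), (190, 0.5067, 0.0319), (192, 0.5088, 0.0331), (194, 0.511, 0.0336), (196, 0.5138, 0.0322), (198, 0.5263, -0.0008), (200, 0.5286, 0.0005)]
0.0726
```

```bash
python3 - <<'E'
from h import *
import pickle
c=pickle.load(open('pics/w1.pkl','rb'));d=np.load('pics/w1.npy')
W=cloud(c,d)
T=0.3034-W[...,2]
m=(d>0)&(d<.25)
print('max depth below TCP of finger px', np.percentile(T[m],[90,97,99,99.7]))
for v in range(236,300,6): print(v,[(round(float(T[v,u]),3),round(float(W[v,u,1]),3),round(float(W[v,u,0]),3)) for u in (140,148,154,158)])
E
```

```text
max depth below TCP of finger px [0.1541703  0.15945708 0.17701897 0.18518498]
236 [(0.304, 0.156, 0.579), (0.302, 0.167, 0.578), (0.303, 0.174, 0.578), (0.303, 0.18, 0.578)]
242 [(0.052, 0.253, 0.469), (0.051, 0.257, 0.469), (0.054, 0.258, 0.47), (0.303, 0.179, 0.587)]
248 [(0.046, 0.255, 0.469), (0.048, 0.258, 0.47), (0.053, 0.259, 0.472), (0.059, 0.258, 0.475)]
254 [(0.041, 0.257, 0.469), (0.046, 0.258, 0.472), (0.053, 0.258, 0.475), (0.058, 0.258, 0.477)]
260 [(0.037, 0.258, 0.47), (0.045, 0.258, 0.474), (0.053, 0.258, 0.478), (0.058, 0.258, 0.481)]
266 [(0.037, 0.258, 0.472), (0.044, 0.258, 0.476), (0.051, 0.258, 0.48), (0.058, 0.258, 0.484)]
272 [(0.036, 0.258, 0.474), (0.043, 0.258, 0.478), (0.051, 0.258, 0.483), (0.056, 0.258, 0.486)]
278 [(0.035, 0.258, 0.476), (0.043, 0.258, 0.481), (0.051, 0.258, 0.486), (0.055, 0.258, 0.488)]
284 [(0.035, 0.258, 0.479), (0.044, 0.258, 0.484), (0.05, 0.258, 0.488), (0.304, 0.173, 0.651)]
290 [(0.034, 0.258, 0.48), (0.041, 0.258, 0.486), (0.294, 0.171, 0.653), (0.302, 0.173, 0.659)]
296 [(0.033, 0.258, 0.483), (0.042, 0.258, 0.489), (0.289, 0.172, 0.659), (0.303, 0.172, 0.669)]
```

apply_moves --rows '[0.086, 0.033, 0.25, 0, 0, 0.174, 0.086, 0.033, 0.25, 0, 0, 0.174, 0.086, 0.033, 0.25, 0, 0, 0.174, 0.086, 0.033, 0.29, 0, 0, 0.174, 0.086, 0.033, 0.32, 0, 0, 0.174, 0.086, 0.033, 0.35, 0, 0, 0.174, 0.086, 0.033, 0.377, 0, 0, 0.174, 0.086, 0.033, 0.377, 0, 0, 0.174]'

```text
t: 2.15
tool_pos: [0.4256, 0.3202, 0.0752]
tool_rot: [-0.423, -3.108, 0.005]
contact_force: [-1.0, 1.1, -0.2]
opening: 0.0855
grip_force: 0.0
```

apply_moves --rows '[0, 0, 0, 0, 0, 0, 0, 0, 0, 0, 0, 0, 0, 0, 0, 0, 0, 0, 0, 0, 0, 0, 0, 0, 0, 0, 0, 0, 0, 0, 0, 0, 0, 0, 0, 0]' --grip 0.4 --grip_force 20

```text
t: 2.75
tool_pos: [0.4293, 0.3206, 0.0792]
tool_rot: [0.427, 3.111, 0.003]
contact_force: [-1.8, 0.8, 6.1]
opening: 0.0492
grip_force: 21.7
```

apply_moves --rows '[0, 0, -0.004, 0, 0, 0, -0.015, -0.013, -0.004, 0, 0, -0.08, -0.027, -0.023, -0.004, 0, 0, -0.13, -0.027, -0.023, -0.004, 0, 0, -0.174, -0.027, -0.023, -0.004, 0, 0, -0.174, -0.027, -0.023, -0.004, 0, 0, -0.174]'

```text
t: 3.35
tool_pos: [0.4402, 0.302, 0.0798]
tool_rot: [-0.002, -3.141, 0.001]
contact_force: [0.3, -1.1, -0.3]
opening: 0.0495
grip_force: 21.0
```

```bash
python3 - <<'E'
from h import *
import pickle
c=cam('top');im,d=ctrl.get_image('top')
cw=cam('wrist');iw,dw=ctrl.get_image('wrist')
print(ctrl.get_obs()['tool_pos'],ctrl.tip_extent)
cv2.imwrite('pics/w2.png',np.hstack([cv2.resize(im[200:300,180:300],(400,333)),iw[:333,100:500]]))
E
```

```text
[0.44025252 0.30219663 0.07993977] 0.0726
```

View pics/w2.png

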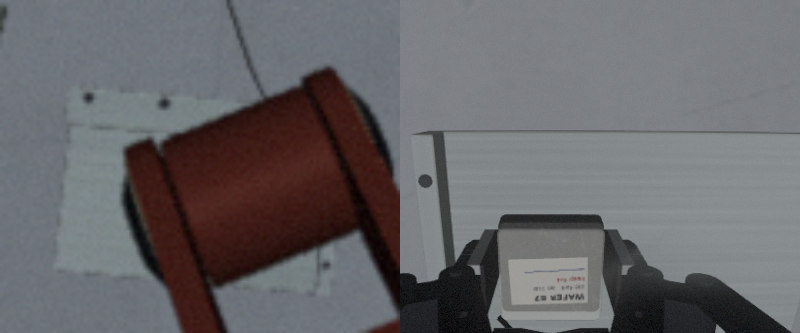

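The right half (wrist view) shows box_a held square between the pads, with the stop to its left. Next I slide it under the lip.

apply_moves --rows '[-0.015, 0, 0, 0, 0, 0, -0.03, 0, 0, 0, 0, 0, -0.04, 0, 0, 0, 0, 0, -0.046, 0, 0, 0, 0, 0, -0.05, 0, 0, 0, 0, 0, -0.052, 0, 0, 0, 0, 0, -0.054, 0, 0, 0, 0, 0, -0.054, 0, 0, 0, 0, 0]'

```text
t: 4.25
tool_pos: [0.4706, 0.3022, 0.0793]
tool_rot: [0.0, -3.135, 0.001]
contact_force: [-9.3, 0.6, 6.0]
opening: 0.0494
grip_force: 21.5
```

apply_moves --rows '[0.003, 0, 0, 0, 0, 0, 0.003, 0, 0, 0, 0, 0, 0.003, 0, 0, 0, 0, 0, 0.003, 0, -0.03, 0, 0, 0, 0.003, 0, -0.07, 0, 0, 0, 0.003, 0, -0.07, 0, 0, 0]' --grip 0.72

```text
t: 4.85
tool_pos: [0.4735, 0.3032, 0.1259]
tool_rot: [-0.0, 3.135, 0.005]
contact_force: [0.6, 0.6, 0.1]
opening: 0.0617
grip_force: 0.0
```

apply_moves --rows '[0, 0.06, 0, 0, 0, 0, 0, 0.1, 0, 0, 0, 0, 0, 0.1, 0, 0, 0, 0, 0, 0.1, 0, 0, 0, 0, 0, 0.1, 0, 0, 0, 0, 0, 0.1, 0.04, 0, 0, 0, 0, 0.1, 0.062, 0, 0, 0, 0, 0.1, 0.062, 0, 0, 0]' --grip 0

```text
t: 5.65
tool_pos: [0.4693, 0.3605, 0.0818]
tool_rot: [-0.001, -3.136, 0.005]
contact_force: [-0.7, -0.4, -0.3]
opening: 0.0001
grip_force: 0.0
```

```bash
python3 - <<'E'
from h import *
o=ctrl.get_obs();print(o['t'],o['tool_pos'],o['opening'],o['contact_force'])
iw,dw=ctrl.get_image('wrist')
cv2.imwrite('pics/w3.png',iw)
E
```

```text
5.65 [0.46929092 0.36052035 0.08183758] 9.723859859859702e-05 [-0.66978424 -0.38419251 -0.28993876]
```

View pics/w3.png

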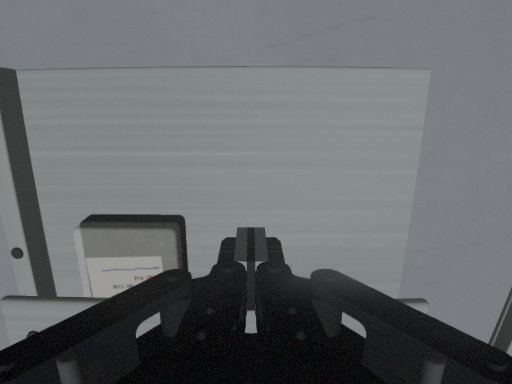

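Box_a is square under the lip, with its left edge at x≈186. The closed fingers stand to its left at (250,245). Now I push it toward the stop.

apply_moves --rows '[0, -0.015, 0, 0, 0, 0, 0, -0.025, 0, 0, 0, 0, 0, -0.033, 0, 0, 0, 0, 0, -0.041, 0, 0, 0, 0, 0, -0.049, 0, 0, 0, 0, 0, -0.057, 0, 0, 0, 0, 0, -0.063, 0, 0, 0, 0, 0, -0.067, 0, 0, 0, 0, 0, -0.067, 0, 0, 0]'

```text
validation failed for argument at $.ro...
```

apply_moves --rows '[0, -0.015, 0, 0, 0, 0, 0, -0.025, 0, 0, 0, 0, 0, -0.033, 0, 0, 0, 0, 0, -0.041, 0, 0, 0, 0, 0, -0.049, 0, 0, 0, 0, 0, -0.057, 0, 0, 0, 0, 0, -0.063, 0, 0, 0, 0, 0, -0.067, 0, 0, 0, 0, 0, -0.067, 0, 0, 0]'

```text
validation failed for argument at $.ro...
```

apply_moves --rows '[0, -0.015, 0, 0, 0, 0, 0, -0.025, 0, 0, 0, 0, 0, -0.035, 0, 0, 0, 0, 0, -0.045, 0, 0, 0, 0, 0, -0.055, 0, 0, 0, 0, 0, -0.063, 0, 0, 0, 0, 0, -0.067, 0, 0, 0, 0]' --grip 0

```text
t: 6.4
tool_pos: [0.4714, 0.3219, 0.0856]
tool_rot: [0.0, 3.141, 0.002]
contact_force: [-1.0, 2.2, 2.4]
opening: 0.0001
grip_force: 1.3
```

apply_moves --rows '[0, -0.004, 0, 0, 0, 0, 0, -0.007, 0, 0, 0, 0, 0, -0.01, 0, 0, 0, 0, 0, -0.01, 0, 0, 0, 0]' --grip 0

```text
t: 6.8
tool_pos: [0.4714, 0.3162, 0.0854]
tool_rot: [-0.001, 3.141, 0.001]
contact_force: [0.6, 2.9, 4.9]
opening: -0.0002
grip_force: 2.0
```

apply_moves --rows '[0, -0.003, 0, 0, 0, 0, 0, -0.006, 0, 0, 0, 0, 0, -0.009, 0, 0, 0, 0, 0, -0.009, 0, 0, 0, 0]' --grip 0

```text
t: 7.2
tool_pos: [0.4715, 0.3137, 0.0858]
tool_rot: [0.001, 3.139, 0.014]
contact_force: [-0.1, 16.3, 2.2]
opening: -0.0003
grip_force: 7.5
```

```bash
python3 - <<'E'
from h import *
import pickle
o=ctrl.get_obs();print(o['t'],o['tool_pos'],o['opening'],o['contact_force'])
c=cam('wrist');iw,dw=ctrl.get_image('wrist')
pickle.dump(c,open('pics/w4.pkl','wb'));np.save('pics/w4.npy',dw)
cv2.imwrite('pics/w4.png',iw)
E
```

```text
7.2 [0.47146766 0.31374968 0.08584169] -0.0003132668558656807 [-0.14425051 16.28265456  2.18790702]
```

View pics/w4.png

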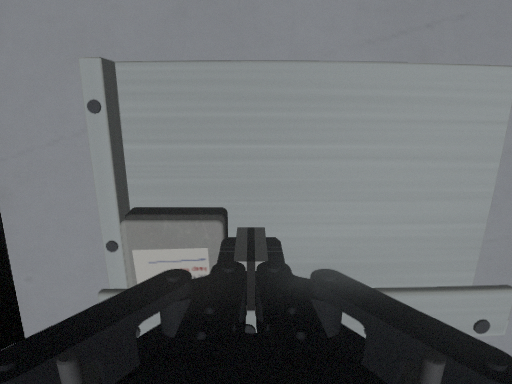

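Box_a reads flush against the stop (left edge at 127, top edge level at y≈212), with 16 N of contact. Next I back off and press the near face toward the back wall.

apply_moves --rows '[0, 0.015, 0, 0, 0, 0, 0, 0.015, -0.04, 0, 0, 0, 0.04, 0, -0.06, 0, 0, 0, 0.08, -0.05, -0.06, 0, 0, 0, 0.08, -0.05, -0.06, 0, 0, 0, 0.08, -0.05, -0.03, 0, 0, 0, 0.08, -0.05, 0, 0, 0, 0, 0.08, -0.05, 0, 0, 0, 0, 0.06, -0.05, 0, 0, 0, 0, 0.05, -0.05, 0, 0, 0, 0, 0.046, -0.05, 0, 0, 0, 0, 0.043, -0.05, 0, 0, 0, 0, 0.041, -0.05, 0, 0, 0, 0, 0.041, -0.05, 0, 0, 0, 0]' --grip 0

```text
t: 8.65
tool_pos: [0.4441, 0.2809, 0.0853]
tool_rot: [0.0, -3.132, 0.001]
contact_force: [-14.8, 0.4, 10.3]
opening: -0.0002
grip_force: 7.3
```

apply_moves --rows '[0.012, 0, 0, 0, 0, 0, 0.012, 0, -0.06, 0, 0, 0, 0.012, 0, -0.14, 0, 0, 0, -0.06, -0.02, -0.22, 0, 0, 0, -0.14, -0.052, -0.309, 0, 0, 0, -0.207, -0.052, -0.309, 0, 0, 0, -0.207, -0.052, -0.309, 0, 0, 0, -0.207, -0.052, -0.309, 0, 0, 0, -0.207, -0.052, -0.309, 0, 0, 0, -0.207, -0.052, -0.309, 0, 0, 0]' --grip 1

```text
t: 9.65
tool_pos: [0.5694, 0.2496, 0.2691]
tool_rot: [0.002, -3.14, 0.001]
contact_force: [-0.2, 0.7, 0.9]
opening: 0.0856
grip_force: 0.0
```

```bash
python3 - <<'E'
from h import *
import pickle
o=ctrl.get_obs();print(o['t'],o['tool_pos'],o['tool_rot'],o['opening'],o['q'],o['contact_force'])
c=cam('wrist');iw,d=ctrl.get_image('wrist')
pickle.dump(c,open('pics/w5.pkl','wb'));np.save('pics/w5.npy',d)
cv2.imwrite('pics/w5.png',iw)
print('b',box(c,d,(.652,.242),.009,.025,.018))
W=cloud(c,d);m=(W[...,2]>.015)&(W[...,2]<.029)&(W[...,0]>.42)&(W[...,0]<.486)&(W[...,1]>.256)&(W[...,1]<.33)
print(W[m][:,:2].min(0),W[m][:,:2].max(0))
E
```

```text
9.65 [0.56943599 0.24961329 0.26912497] [ 1.51315582e-03 -3.13958080e+00  8.82892910e-04] 0.08558817298453912 [ 2.93483857e-01  6.91998056e-02  1.65429363e+00  4.29670229e-05
  1.42018731e+00 -1.27828288e+00] [-0.17002805  0.74772495  0.94626461]
b (array([654.7, 242.3,  51.1,  50.4,  41.5]), np.float64(0.0172))
[0.45489605 0.2564732 ] [0.48555564 0.30214462]
```

View pics/w5.png

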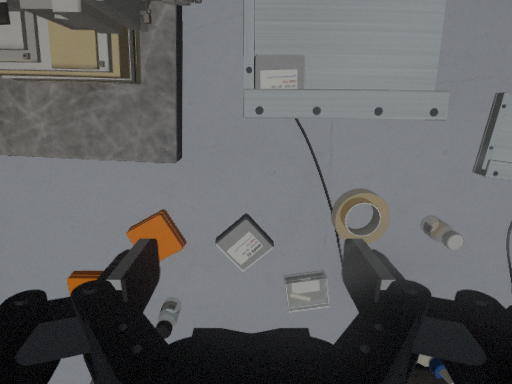

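box_a sits home in the corner, around (278,72). box_b is at (245,243) with clear space around it. The tape (361,217) and the sample box (307,291) are away from the finger line.

apply_moves --rows '[-0.13, -0.022, 0.06, 0, 0, -0.456, -0.13, -0.022, 0.12, 0, 0, -0.456, -0.13, -0.022, 0.17, 0, 0, -0.456, -0.13, -0.022, 0.17, 0, 0, -0.456, -0.13, -0.022, 0.17, 0, 0, -0.456, -0.13, -0.022, 0.18, 0, 0, -0.456, -0.13, -0.022, 0.24, 0, 0, -0.456, -0.13, -0.022, 0.29, 0, 0, -0.456, -0.13, -0.022, 0.322, 0, 0, -0.456, -0.13, -0.022, 0.322, 0, 0, -0.456, -0.13, -0.022, 0.322, 0, 0, -0.456]' --grip 1

```text
t: 10.8
tool_pos: [0.6487, 0.2365, 0.0774]
tool_rot: [-1.101, 2.942, -0.0]
contact_force: [-0.1, -0.5, 1.1]
opening: 0.0856
grip_force: 0.0
```

apply_moves --rows '[0, 0, 0, 0, 0, 0, 0, 0, 0, 0, 0, 0, 0, 0, 0, 0, 0, 0, 0, 0, 0, 0, 0, 0, 0, 0, 0, 0, 0, 0, 0, 0, 0, 0, 0, 0]' --grip 0.4 --grip_force 25

```text
t: 11.4
tool_pos: [0.6498, 0.2366, 0.0792]
tool_rot: [-1.101, 2.939, -0.001]
contact_force: [-1.8, 0.1, 5.6]
opening: 0.0492
grip_force: 27.0
```

apply_moves --rows '[0, 0, -0.04, 0, 0, 0, 0, 0, -0.11, 0, 0, 0, 0.01, 0.03, -0.18, 0, 0, 0.05, 0.04, 0.1, -0.18, 0, 0, 0.12, 0.06, 0.17, -0.18, 0, 0, 0.2, 0.085, 0.24, -0.18, 0, 0, 0.28, 0.11, 0.31, -0.18, 0, 0, 0.37, 0.139, 0.37, -0.18, 0, 0, 0.456, 0.139, 0.389, -0.18, 0, 0, 0.456, 0.139, 0.389, -0.18, 0, 0, 0.456, 0.139, 0.389, -0.18, 0, 0, 0.456, 0.139, 0.389, -0.18, 0, 0, 0.456]' --grip 0.4

```text
t: 12.6
tool_pos: [0.4337, 0.357, 0.1853]
tool_rot: [0.001, 3.141, -0.0]
contact_force: [-0.7, -0.4, -0.7]
opening: 0.0491
grip_force: 26.3
```

```bash
python3 - <<'E'
from h import *
import pickle
o=ctrl.get_obs();print(o['t'],o['tool_pos'],o['tool_rot'],o['opening'],o['contact_force'])
c=cam('wrist');iw,d=ctrl.get_image('wrist')
cv2.imwrite('pics/w6.png',iw)
W=cloud(c,d)
print('b',box(c,d,(.437,.358),.1,.14,.121,.06))
E
```

```text
12.6 [0.43374842 0.35698437 0.18525527] [ 6.8431622e-04  3.1409513e+00 -1.0239676e-04] 0.04911074315166155 [-0.70828244 -0.36348237 -0.70832617]
b (array([440.9, 357. ,  55.2,  86.2,   0. ]), np.float64(0.1238))
```

View pics/w6.png

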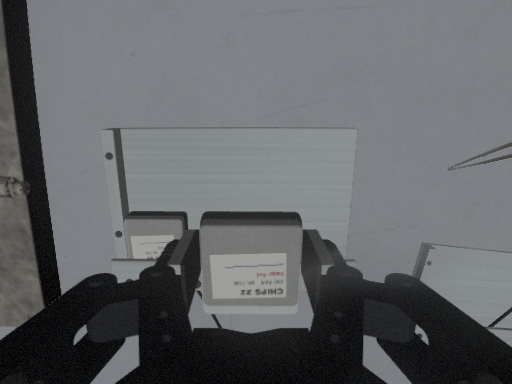

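box_b is held square at (250,262), and box_a is still home at (157,235). Lowering onto the tray, then sliding in.

apply_moves --rows '[0, 0, 0.07, 0, 0, 0, 0, 0, 0.12, 0, 0, 0, 0, 0, 0.15, 0, 0, 0, 0, 0, 0.165, 0, 0, 0, 0, 0, 0.17, 0, 0, 0, 0, 0, 0.17, 0, 0, 0, -0.015, 0, 0.17, 0, 0, 0, -0.03, 0, 0.17, 0, 0, 0, -0.045, 0, 0.17, 0, 0, 0, -0.053, 0, 0.17, 0, 0, 0, -0.058, 0, 0.17, 0, 0, 0, -0.061, 0, 0.17, 0, 0, 0, -0.061, 0, 0.17, 0, 0, 0]' --grip 0.4

```text
t: 13.95
tool_pos: [0.4696, 0.3577, 0.0837]
tool_rot: [-0.001, 3.141, 0.001]
contact_force: [-0.8, -0.7, 4.8]
opening: 0.0491
grip_force: 27.6
```

apply_moves --rows '[-0.002, 0, 0.001, 0, 0, 0, -0.004, 0, 0.001, 0, 0, 0, -0.005, 0, 0.001, 0, 0, 0, -0.005, 0, 0.001, 0, 0, 0]' --grip 0.4

```text
t: 14.35
tool_pos: [0.4705, 0.3579, 0.0836]
tool_rot: [0.001, -3.137, 0.001]
contact_force: [-10.6, -1.8, 13.8]
opening: 0.0492
grip_force: 28.6
```

apply_moves --rows '[0.003, 0, 0, 0, 0, 0, 0.003, 0, 0, 0, 0, 0, 0.003, 0, 0, 0, 0, 0, 0.003, 0, -0.03, 0, 0, 0, 0.003, 0, -0.07, 0, 0, 0, 0.003, 0, -0.07, 0, 0, 0]' --grip 0.72

```text
t: 14.95
tool_pos: [0.4723, 0.3585, 0.1278]
tool_rot: [-0.0, 3.136, 0.005]
contact_force: [0.9, 0.5, 0.5]
opening: 0.0616
grip_force: 0.0
```

apply_moves --rows '[0, 0.06, 0, 0, 0, 0, 0, 0.095, 0, 0, 0, 0, 0, 0.095, 0, 0, 0, 0, 0, 0.095, 0, 0, 0, 0, 0, 0.095, 0, 0, 0, 0, 0, 0.095, 0.04, 0, 0, 0, 0, 0.095, 0.065, 0, 0, 0, 0, 0.095, 0.065, 0, 0, 0]' --grip 0

```text
t: 15.75
tool_pos: [0.4684, 0.4125, 0.0819]
tool_rot: [-0.001, -3.136, 0.006]
contact_force: [0.1, -0.2, 0.1]
opening: 0.0
grip_force: 0.0
```

apply_moves --rows '[0, -0.015, 0, 0, 0, 0, 0, -0.03, 0, 0, 0, 0, 0, -0.04, 0, 0, 0, 0, 0, -0.05, 0, 0, 0, 0, 0, -0.06, 0, 0, 0, 0, 0, -0.07, 0, 0, 0, 0, 0, -0.077, 0, 0, 0, 0, 0, -0.082, 0, 0, 0, 0]' --grip 0

```text
t: 16.55
tool_pos: [0.4707, 0.3654, 0.0862]
tool_rot: [-0.0, 3.14, 0.002]
contact_force: [0.0, 2.2, 3.0]
opening: -0.0003
grip_force: 1.7
```

apply_moves --rows '[0, -0.003, 0, 0, 0, 0, 0, -0.006, 0, 0, 0, 0, 0, -0.008, 0, 0, 0, 0, 0, -0.008, 0, 0, 0, 0]' --grip 0

```text
t: 16.95
tool_pos: [0.4707, 0.3635, 0.0866]
tool_rot: [0.001, 3.139, 0.013]
contact_force: [-0.7, 13.5, 0.3]
opening: 0.0
grip_force: 6.1
```

apply_moves --rows '[0, 0.015, 0, 0, 0, 0, 0, 0.015, -0.04, 0, 0, 0, 0.04, 0, -0.06, 0, 0, 0, 0.08, -0.055, -0.06, 0, 0, 0, 0.08, -0.055, -0.06, 0, 0, 0, 0.08, -0.055, -0.03, 0, 0, 0, 0.08, -0.055, 0, 0, 0, 0, 0.08, -0.055, 0, 0, 0, 0, 0.06, -0.055, 0, 0, 0, 0, 0.05, -0.055, 0, 0, 0, 0, 0.046, -0.055, 0, 0, 0, 0, 0.043, -0.055, 0, 0, 0, 0, 0.041, -0.055, 0, 0, 0, 0, 0.041, -0.055, 0, 0, 0, 0]' --grip 0

```text
t: 18.35
tool_pos: [0.444, 0.3279, 0.0861]
tool_rot: [-0.0, -3.135, 0.001]
contact_force: [-10.4, -0.1, 9.0]
opening: 0.0001
grip_force: 5.7
```

apply_moves --rows '[0.012, 0, 0, 0, 0, 0, 0.03, 0, -0.06, 0, 0, 0, 0.03, 0, -0.14, 0, 0, 0, 0.03, 0, -0.22, 0, 0, 0, 0.03, 0, -0.3, 0, 0, 0, 0.03, 0, -0.3, 0, 0, 0, 0.03, 0, -0.3, 0, 0, 0]' --grip 0

```text
t: 19.05
tool_pos: [0.4287, 0.3279, 0.2682]
tool_rot: [-0.0, 3.137, 0.004]
contact_force: [-0.0, 0.6, 0.4]
opening: -0.0002
grip_force: 0.0
```

```bash
python3 - <<'E'
from h import *
o=ctrl.get_obs();print(o['t'],o['tool_pos'],o['contact_force'])
c=cam('wrist');iw,d=ctrl.get_image('wrist')
W=cloud(c,d);m=(W[...,2]>.015)&(W[...,2]<.029)&(W[...,0]>.42)&(W[...,0]<.482)&(W[...,1]>.258)&(W[...,1]<.4)
P=W[m];print(P[:,:2].min(0),P[:,:2].max(0),P[:,2].mean())
for y in np.arange(.262,.355,.008):
    s=P[abs(P[:,1]-y)<.004]
    if len(s): print(round(y,3),s[:,0].min().round(4),s[:,2].mean().round(4))
cv2.imwrite('pics/w7.png',iw)
E
```

```text
19.05 [0.4286961  0.32791391 0.26817129] [-0.01736948  0.64926182  0.35827871]
[0.45428656 0.25802571] [0.48199189 0.35165324] 0.022325616856397
0.262 0.4546 0.0224
0.27 0.4546 0.0225
0.278 0.4544 0.0224
0.286 0.4543 0.0223
0.294 0.4543 0.0224
0.302 0.4545 0.0216
0.31 0.4545 0.0223
0.318 0.4544 0.0224
0.326 0.4546 0.0225
0.334 0.4544 0.0224
0.342 0.4544 0.0224
0.35 0.4546 0.0223
```

View pics/w7.png

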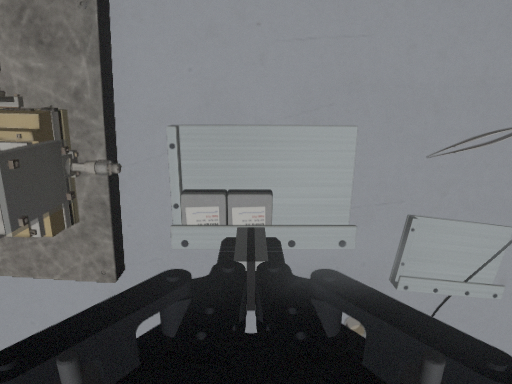

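Both boxes lie side by side at (204,208) and (250,208). Their near faces are collinear and they are level, tight to each other, against the stop and under the lip. The arm is clear, so I'm handing in.

```bash
python3 -c "
from station import ctrl
print(ctrl.finish_job())"
```

```text
the job is handed in; nothing more can be done
None
```

The job is handed in at about 19 s on the robot clock: both boxes measured flat, square and tight in the corner under the lip, and I saw no contact with the bystanders; the hand-in returned no verdict.

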